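# Hang a coated bracket on the curing tree and cure it

## Robot

A 7-joint arm with a two-finger parallel gripper is mounted at the origin on the work surface. World frame = base frame: x ahead of the robot, y to its left, z up, the work surface at z = 0. Lengths are in m, angles in rad, forces in N, time in s.
With the tool pointing down it reaches from about 0.4 to 0.85 m from the base axis. Payload 10.4 kg.
Tool frame: the origin (TCP) lies between the finger pads; the fingertips stand 8 mm ahead of it and the grasp point (between the pads) lies 11 mm behind it; z points along the fingers, y is the line along which they close (so a half turn about z gives the same grasp; the last joint's range is limited). The gripper opens to 87 mm and grips with 3 to 60 N. Pads are 19 mm wide; open, the fingers measure 117 mm over their backs; the gripper's body (75 mm by 190 mm) begins 51 mm behind the grasp point.
Start: joints at [-1.363, 0.332, -0.065, 1.46, 0.022, 1.35, -0.088], TCP at [0.143, 0.608, 0.231] pointing down, gripper open.
Joint ranges: [-2.6, 2.6], [-0.5, 2.12], [-1.47, 1.34], [0.16, 2.42], [-1.27, 4.41], [0.06, 2.06], [-2.6, 2.6]. Speed limits (rad/s): [2.22, 2.22, 2.79, 2.79, 3.14, 3.14, 3.14].

## Interface

Orientations are given as a unit quaternion [w, x, y, z].
In Python, from rig import telemetry, viewer, job gives the robot as it stands.
- The arm moves only by the shell command python3 -m jog 'ROWS' [OPENING]. ROWS is JSON, a list of rows, each a list of 4 numbers: the shift along the tool's x, y, z in mm, then the turn about the tool's z in rad. A call has 1 to 20 rows; each row shifts and turns the commanded pose from where the row before left it, along the tool's axes as they then stand; what a row does not reach is not made up. A row lasts 1/12 s, in which the tool goes at most 41.7 mm and 7.16 degrees, less where a joint would pass 70% of its speed; a pose out of reach is approached as far as the arm can. A call with a gripper value outside its range is refused whole. OPENING is the gripper command: -1 is shut, 1 is fully open, values between are in proportion, set as the call begins (- or left out, the last holds). The fingers move at their own pace and stop on an object; the grip force is fixed at half the most. Time passes only in rows, so rows that do not move let the fingers close. It gives the time, the measured TCP pose, the force, the opening and the grip force at its end, in the units of the state.
- telemetry.get_obs(): the state, without advancing time (a new reading comes with each control period).
- viewer.snapshot(name): name is "scene" or "top" or "wrist"; returns a dict with "img" (420x560x3 uint8, red, green, blue), "z_map" (420x560 float32, m along the optical axis (not along the pixel's ray), 0 where there is no reading), "mtx" (3x3 intrinsics, pixels), "rvec" (rotation vector, rad) and "tvec" (3), from world to camera coordinates, as OpenCV has them. Camera axes: x right, y down, z forward; pixel columns grow to the right and rows downward; lengths in m; the calibration is good to about 2 mm. The wrist camera is an equidistant fisheye: a pixel r from the principal point sees the ray r / f radians off the axis. A picture is of the moment at which its call begins.
- job.sign_off(): hands the job in; it is judged then, once.
Trained networks look in a picture, given as the dict that the camera call returned (one of the last four; its "shot" number tells which), for a name from the list of things; names that differ only in an ending like _2 or _b are one class to them, and where a whole thing is asked for, a point or a joint stands for the part that bears it (a point fixed in the world has none). Each returns a list of dicts, best first, with "confidence" (0 to 1); they miss things now and then, are a little off and sometimes report something else, mostly with a low value. They report only what shows in the picture. A call takes as long as a camera call. They do not tell look-alikes from the thing itself.
- viewer.look_for(picture, name): "rect" ([left, top, right, bottom] in pixels, round what is visible of it).
- viewer.masks_of(picture, name): "mask" (420x560 bool, what is visible of it) and "rect" ([left, top, right, bottom] in pixels, round what is visible of it).
The state is a dict: "time_s": time; "q": joint angles; "joint_velocities": joint speeds; "effort": joint torques, N m; "tool_pos": TCP position; "eef_rot": TCP orientation; "contact_force": force on the tool from outside, world axes, zero at the start; "ft_torque": the same for the moment, N m; "opening": finger opening in m; "finger_force": force on a finger pad.
Only numpy, scipy, OpenCV 4.12 (cv2) and the standard library are available. Lean on these libraries where they do the work, as an engineer would, in place of code of your own. Each camera call takes 0.05 s, during which the arm holds its last target. There are 200 camera calls.

## Task

Push the curing station's tree round until its empty branch faces the front, then pick up the blue-faced bracket from the bench and hang it by its hole on that branch, foot towards the post and blue face outwards. Push the tree on so that the new bracket hangs squarely in front of the lamp, and then switch the lamp on by pushing its red-tipped lever fully over to the back. Do not knock the brackets already hanging, and leave the bottle, tin and forceps where they are.

Things in the scene. Friction and masses are not known exactly. Their poses are not given: they have to be found in the camera images.
- station: UV curing station: grey 10 mm base plate with a turning tree, a lamp at its left and a black switch box at its front left. Origin: on the bench, under the tree's axis; z up, -x = its front, towards the robot, +y (robot's left) = towards the lamp. The plate reaches 95 mm to the front, 100 to the back, 210 left, 70 right; the box is 75 x 80 mm, top at z 44 mm, centred at x -122, y +165 mm.
- lamp_face (a point): Centre of the lamp's violet face, 156 mm to the station's +y of the tree's axis and 108 mm above the bench. The lamp is a dark upright panel, 116 mm wide (along the station's x), 30 mm thick, from 58 to 158 mm above the bench. Axes as the station's: the face looks to -y.
- tree (a joint): Angle of the tree about its upright axis, anticlockwise from above. 0 (or any full turn): the empty branch points to the station's front (-x); -pi/2: squarely at the lamp (+y). It starts between 0.9 and 5.4, turns on without end either way, and stays where it is left (friction 0.05 N m: some 1 N at 55 mm from the axis).
- tree_axis (a point): Point on the tree's axis, 160 mm above the bench; turns with the tree. The tree is a 16 mm steel post with a 32 mm hub, top at 185 mm, and four 6 mm wire branches 90 degrees apart, one empty, three with brackets. Any branch can be pushed sideways: from 20 to 80 mm out from the axis the wire is clear at its own height, loaded or not.
- branch_seat (a point): Low point of the EMPTY branch (centre of the 6 mm wire), 88 mm from the axis and 160 mm above the bench, where a part hangs. Axes turn with the tree: -x points outwards along the branch, z up. From here the wire rises 8 mm on its way in to the hub, and outwards 12 mm to its tip. A hanging bracket's hole centre comes to rest 9 mm below this point.
- branch_tip (a point): Upturned outer end of the empty branch (centre of the wire), 112 mm from the axis and 172 mm above the bench.
- bracket: The bracket to hang: loose aluminium L, some 55 g, standing on its foot. Upright plate 5 mm thick (x -2.5 to 2.5), 40 mm wide (y -20 to 20), 84 mm high, with a 24 mm round hole through it along x, centred 62 mm up; its foot reaches back to x = +35 mm and is 5 mm thick. The lower part of its -x face is blue. Origin: on the underside, under the middle of the plate; z up. Grip it across its bare side edges.
- bracket_hole (a point): Centre of the bracket's 24 mm hole, 62 mm above its underside.
- lamp_lever (a joint): The lamp's toggle lever on the switch box: 0 = off, leaning to the station's front; 0.9 = on, leaning to the back (+x of the station), at its stop. Stays where it is left; about 1 N at the tip moves it.
- lever_tip (a point): Centre of the 14 mm red ball at the end of the lamp's lever. The lever is 35 mm long from its pivot to here, 7 mm thick, and pivots on the station's y direction at x -122, y +165, z 46 mm of the station. Off, the ball is 15 mm in front of the pivot and 78 mm above the bench; on, 15 mm behind it.
- hung_red: Finished L bracket with a red face, hanging on the tree, like bracket in shape and size; it swings freely on its branch and turns with the tree. Origin: the top of its branch's wire at the low point, inside the bracket's hole (the bracket hangs 73 mm below and 11 mm above it); its x axis points from the bracket towards the post, z up along the plate. 
- hung_yellow: Finished L bracket with a yellow face, hanging on the tree, like bracket in shape and size; it swings freely on its branch and turns with the tree. Origin: the top of its branch's wire at the low point, inside the bracket's hole (the bracket hangs 73 mm below and 11 mm above it); its x axis points from the bracket towards the post, z up along the plate. 
- hung_green: Finished L bracket with a green face, hanging on the tree, like bracket in shape and size; it swings freely on its branch and turns with the tree. Origin: the top of its branch's wire at the low point, inside the bracket's hole (the bracket hangs 73 mm below and 11 mm above it); its x axis points from the bracket towards the post, z up along the plate. 
- bottle: Bystander: amber resin bottle, 36 mm across, 102 mm high with its white nozzle. Origin: centre of its underside.
- tin: Bystander: round tin with a yellow lid, 62 mm across, 24 mm high. Origin: centre of its underside.
- forceps: Bystander: steel locking forceps lying flat, 137 mm long, 70 mm over the rings, 7 mm high; rings to -x, tips to +x. Origin: on the bench, near the middle.
Things that resemble listed ones, but are neither listed nor needed, are in the scene too. Leave any yellow look-alike of the bracket alone.

How it is judged:
By the outcome, as a careful person would: the job done as asked, in the order asked, and still so for the second after the job is handed in, with the robot touching nothing.
It also fails if it takes over 72 s, if anything falls off the work surface, if the arm or the gripper's body presses on something with over 40 N, if the wrist force passes 120 N, or if a joint passes its speed limit or range.

## Working session

There is one attempt and no reset: what is moved stays moved. The work goes in short steps, Python scripts to look and compute and a shell command to move; the robot and the scene stay as the last step left them, time stands still between calls to the robot, and variables do not carry over. Pictures are saved under pics/ and viewed, at most 10 in all, crops included, and the job is handed in when it is done.

```bash
ls; mkdir -p pics; cat > h.py <<'E'
import numpy as np, cv2
from rig import telemetry, viewer, job
from scipy.spatial.transform import Rotation as R
def cloud(p):
    z=p["z_map"]; K=np.array(p["mtx"]); v,u=np.mgrid[:420,:560]
    c=np.stack([(u-K[0,2])/K[0,0]*z,(v-K[1,2])/K[1,1]*z,z],-1)
    Rm=R.from_rotvec(np.ravel(p["rvec"])).as_matrix()
    w=(c-np.ravel(p["tvec"]))@Rm
    w[z==0]=np.nan
    return w
def save(p,name,crop=None,s=1):
    im=p["img"][:,:,::-1]
    if crop: l,t,r,b=crop; im=im[t:b,l:r]
    cv2.imwrite("pics/"+name,cv2.resize(im,None,fx=s,fy=s,interpolation=cv2.INTER_CUBIC))
E
python3 - <<'E'
from h import *
o=telemetry.get_obs(); print(o)
ps={n:viewer.snapshot(n) for n in("scene","top")}
im=np.hstack([ps["scene"]["img"],ps["top"]["img"]])
save(ps["scene"],"s0.png",s=1.4);save(ps["top"],"t0.png",s=1.4)
for n,p in ps.items():
    w=cloud(p)
    print(n,np.round(p["rvec"],3).ravel(),np.round(p["tvec"],3).ravel(),p["mtx"])
    for k in("station","lamp_face","tree","bracket","lamp_lever","lever_tip","hung_red","hung_yellow","hung_green","bottle","tin","forceps"):
        for d in viewer.masks_of(p,k)[:3]:
            m=d["mask"]; q=w[m]; q=q[~np.isnan(q[:,0])]
            print(k,round(d["confidence"],2),np.round(d["rect"]),np.round(np.median(q,0),3) if len(q) else None,np.round(q.min(0),3) if len(q) else None,np.round(q.max(0),3) if len(q) else None)
E
```

```text
pics
{'time_s': 0.0, 'q': array([-1.36257092,  0.33286956, -0.06472178,  1.46095904,  0.02154112,
        1.34990954, -0.08851824]), 'joint_velocities': array([ 0.00097038,  0.00039907,  0.00035947, -0.0016319 , -0.00024087,
       -0.00135736, -0.00176369]), 'effort': array([-1.59555311e-04, -6.23262620e+01,  2.43900984e-02, -3.89900708e+01,
       -6.14214898e-02,  3.96958133e-02,  1.54916534e-04]), 'tool_pos': array([0.14287316, 0.6080496 , 0.22974696]), 'eef_rot': array([-8.15761829e-05,  1.15151279e-01,  9.93347701e-01, -7.22198015e-04]), 'contact_force': array([-0.51114241,  0.5994563 ,  0.09661089]), 'ft_torque': array([-0.04438611, -0.00344104,  0.01271781]), 'finger_force': 0.0, 'opening': 0.08725714736665777}
scene [ 1.891  1.754 -0.616] [-0.05  -0.365  1.568] [[542.18912775   0.         278.94561762]
 [  0.         542.18912775 210.72307395]
 [  0.           0.           1.        ]]
station 0.75 [268. 164. 420. 293.] [0.585 0.159 0.011] [ 0.338 -0.019 -0.006] [0.695 0.34  0.186]
lamp_face 0.79 [265. 162. 419. 292.] [0.584 0.158 0.011] [ 0.344 -0.019 -0.008] [0.695 0.343 0
[... 2791 characters left out ...]
]
hung_yellow 0.67 [248. 226. 271. 249.] [0.514 0.046 0.096] [0.495 0.023 0.006] [0.543 0.076 0.175]
hung_yellow 0.54 [169. 282. 176. 297.] [0.417 0.212 0.08 ] [0.409 0.205 0.043] [0.428 0.216 0.085]
hung_green 0.6 [267. 168. 292. 201.] [0.616 0.011 0.094] [ 0.593 -0.009 -0.002] [0.662 0.038 0.175]
bottle 0.88 [394. 176. 418. 193.] [ 0.638 -0.249  0.057] [ 0.626 -0.269  0.   ] [ 0.66  -0.237  0.101]
bottle 0.25 [194. 211. 224. 236.] [0.546 0.149 0.094] [0.525 0.121 0.006] [0.578 0.194 0.175]
tin 0.91 [324. 302. 356. 333.] [ 0.366 -0.107  0.023] [ 0.332 -0.138 -0.004] [ 0.395 -0.078  0.028]
forceps 0.73 [358. 108. 388. 168.] [ 0.75  -0.176  0.004] [ 0.688 -0.222 -0.003] [ 0.82  -0.156  0.01 ]
```

View pics/t0.png

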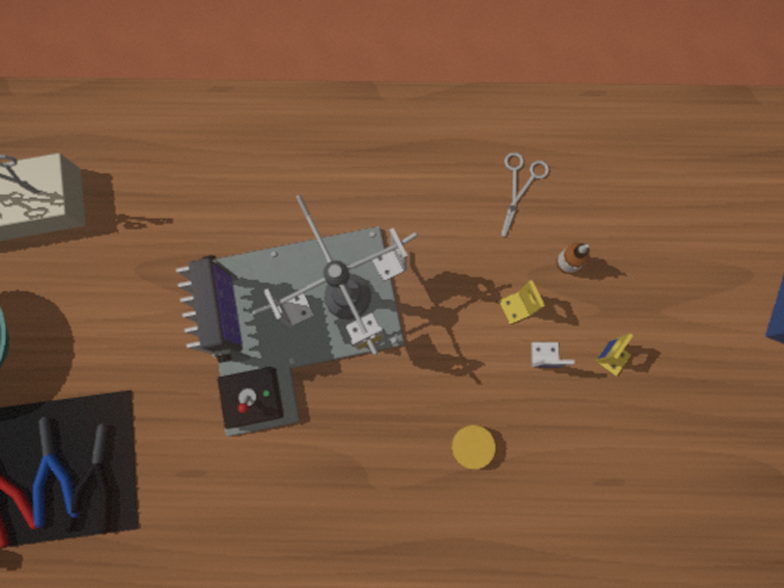

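View pics/s0.png

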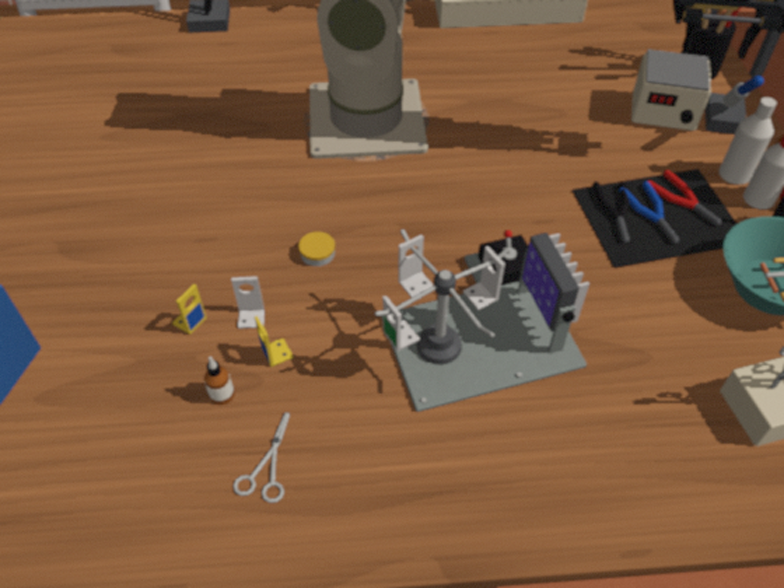

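The top view shows the tree at about (240,194) in native pixels, with the empty branch pointing up-left to (214,141). There are three L parts on the bench:
- bare aluminium at about (392,255), with a blue sliver on its lower side
- yellow at (440,252)
- yellow at (373,215)

Only the bare aluminium one fits; the yellow ones are the look-alikes. I'll confirm it in a crop and measure.

```bash
python3 - <<'E'
from h import *
p=viewer.snapshot("top"); s=viewer.snapshot("scene")
a=cv2.resize(p["img"][230:280,360:460],(700,350),interpolation=cv2.INTER_CUBIC)
b=cv2.resize(s["img"][180:270,115:215],(300,270),interpolation=cv2.INTER_CUBIC)
c=np.zeros((600,700,3),np.uint8); c[:350]=a; c[350:600,:300]=b[:250]
cv2.imwrite("pics/c.png",c[:,:,::-1])
for n,q in(("top",p),("scene",s)):
    w=cloud(q); w=w[~np.isnan(w[...,0])]
    g=w[(abs(w[:,0]-.57)<.15)&(abs(w[:,1]-.08)<.15)]
    t=g[(g[:,2]>.178)&(g[:,2]<.2)]; print(n,"post top",t.mean(0),np.ptp(t,axis=0),len(t))
    hb=t.mean(0)[:2]
    r=np.hypot(*(g[:,:2]-hb).T); az=np.degrees(np.arctan2(*(g[:,:2]-hb).T[::-1]))
    m=(r>.025)&(r<.08)&(g[:,2]>.152)&(g[:,2]<.175)
    h,e=np.histogram(az[m],72,(-180,180)); print([(int(x),int(c)) for x,c in zip(e,h) if c>3])
    for lo in np.arange(-180,180,1)[:0]: pass
    st=w[(abs(w[:,0]-.55)<.17)&(w[:,1]>-.03)&(w[:,1]<.32)&(w[:,2]>.006)&(w[:,2]<.014)].astype(np.float32)
    print("plate",cv2.minAreaRect(st[:,:2]*1000),len(st))
    la=w[(w[:,1]>.12)&(w[:,1]<.35)&(w[:,2]>.150)&(w[:,2]<.163)&(w[:,0]>.48)&(w[:,0]<.72)].astype(np.float32)
    la=la[np.hypot(*(la[:,:2]-hb).T)>.14]
    print("lamp top",cv2.minAreaRect(la[:,:2]*1000),len(la))
    br=w[(abs(w[:,0]-.49)<.045)&(abs(w[:,1]+.222)<.045)]
    t=br[br[:,2]>.04].astype(np.float32); f=br[(br[:,2]>.002)&(br[:,2]<.012)].astype(np.float32)
    print("br top",cv2.minAreaRect(t[:,:2]*1000),len(t),t[:,2].max(),"foot",cv2.minAreaRect(f[:,:2]*1000),len(f))
    bx=w[(w[:,2]>.038)&(w[:,2]<.05)&(w[:,0]<.48)&(w[:,1]>.16)&(w[:,1]<.32)].astype(np.float32)
    print("box top",cv2.minAreaRect(bx[:,:2]*1000),len(bx))
E
```

```text
top post top [0.58365811 0.08099028 0.18168013] [0.02695754 0.0263981  0.00828626] 165
[(-160, 17), (-155, 80), (-150, 15), (-70, 6), (-65, 80), (-60, 16), (20, 13), (25, 71), (30, 16), (110, 21), (115, 78), (120, 8)]
plate ((534.2365112304688, 143.54757690429688), (269.6021728515625, 283.2879333496094), 12.668002128601074) 7738
lamp top ((544.5180053710938, 256.6255798339844), (115.70684814453125, 48.94239807128906), 13.043522834777832) 1220
br top ((484.8042907714844, -217.52627563476562), (39.04203414916992, 5.9200897216796875), 89.60108184814453) 110 0.08576893 foot ((489.5245361328125, -221.93682861328125), (88.80815887451172, 88.0436019897461), 89.89039611816406) 268
box top ((429.17547607421875, 215.28273010253906), (75.0774154663086, 80.83836364746094), 12.784615516662598) 1450
scene post top [0.58685816 0.07929041 0.18134212] [0.0651517  0.11176782 0.0084287 ] 84
[(-160, 20), (-155, 37), (-70, 18), (-65, 58), (25, 41), (30, 36), (115, 49), (120, 19)]
plate ((536.6278686523438, 141.00413513183594), (270.9461975097656, 278.8520812988281), 13.008318901062012) 5412
lamp top ((546.1870727539062, 256.47833251953125), (116.513671875, 49.71382522583008), 12.917255401611328) 698
br top ((485.35076904296875, -218.28311157226562), (9.892680168151855, 40.39271926879883), 0.4742586314678192) 218 0.08667501 foot ((486.93359375, -221.0675506591797), (88.48456573486328, 74.36996459960938), 87.68761444091797) 194
box top ((57.756866455078125, 244.38487243652344), (133.26467895507812, 829.4287719726562), 88.6697006225586) 617
```

View pics/c.png

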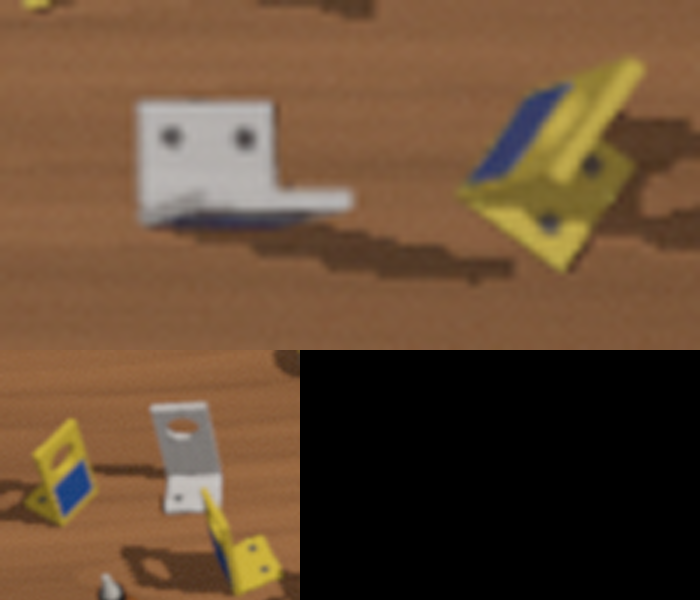

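The crop confirms it: the aluminium L with the blue face to the front (top pixels 380–411, 245–264) is the bracket. Both neighbours are yellow. From the measurements:
- **Station:** axis at (0.5845, 0.081), yaw about 12.85° (the box and lamp agree).
- **Bracket:** at (0.485, -0.218), yaw about 0.

Next I'll get a precise tree angle and a helper for the shifts.

```bash
cat >> h.py <<'E'
HUB=np.array([.5845,.081]); YAW=np.radians(12.85)
def S2W(x,y): c,s=np.cos(YAW),np.sin(YAW); return HUB+np.array([c*x-s*y,s*x+c*y])/1000
def need(xw,yw,z,az=None):
    "shift in present tool axes (mm) and turn so tool y azimuth becomes az(deg)"
    o=telemetry.get_obs(); q=o["eef_rot"]; M=R.from_quat([q[1],q[2],q[3],q[0]]).as_matrix()
    d=M.T@(np.array([xw,yw,z])-o["tool_pos"])*1000
    a=np.degrees(np.arctan2(M[1,1],M[0,1]))
    t=None if az is None else -np.radians((az-a+180)%360-180)
    print("t",round(o["time_s"],2),"shift",np.round(d,1),"turn",t,"yaz",round(a,1),"tiltz",np.round(M[:,2],3)); return d
def st():
    o=telemetry.get_obs(); d=(o["tool_pos"][:2]-HUB)*1000; c,s=np.cos(YAW),np.sin(YAW)
    print("station xyz",np.round([c*d[0]+s*d[1],-s*d[0]+c*d[1],o["tool_pos"][2]*1000],1),"q",np.round(o["q"],2),"F",np.round(o["contact_force"],1),"open",round(o["opening"],4),"t",o["time_s"])
def branches(p):
    w=cloud(p); w=w[~np.isnan(w[...,0])]; d=w[:,:2]-HUB; r=np.hypot(*d.T); az=np.degrees(np.arctan2(d[:,1],d[:,0])-YAW)
    m=(r>.025)&(r<.08)&(w[:,2]>.152)&(w[:,2]<.176); a=az[m]
    # four-fold phase, then counts of outer points per branch
    f=np.degrees(np.angle(np.exp(4j*np.radians(a)).sum()))/4
    out=[]
    for k in range(4):
        b=(f+90*k+180)%360-180; dd=abs((az-b+180)%360-180)*np.pi/180*r
        n=((dd<.022)&(r>.06)&(r<.11)&(w[:,2]>.08)&(w[:,2]<.15)).sum()
        out.append((round(b,1),int(n)))
    return out
E
python3 - <<'E'
from h import *
for n in("top","scene"): print(branches(viewer.snapshot(n)))
st()
a=np.radians(-30); w=S2W(55*np.cos(a),55*np.sin(a)); print(w); need(*w,.23,102.85)
# arc steps
for lo in range(-30,166,10):
    a=np.radians([lo,lo+10]); d=55*np.array([np.cos(a[1])-np.cos(a[0]),np.sin(a[1])-np.sin(a[0])]); print(lo,"tool x,y",np.round([-d[0],d[1]],1))
E
```

```text
[(np.float64(14.7), 0), (np.float64(104.7), 331), (np.float64(-165.3), 218), (np.float64(-75.3), 302)]
[(np.float64(14.6), 0), (np.float64(104.6), 440), (np.float64(-165.4), 462), (np.float64(-75.4), 347)]
station xyz [-313.2  612.5  230.6] q [-1.36  0.33 -0.06  1.46  0.02  1.35 -0.09] F [-0.9  0.6 -0.1] open 0.0867 t 1.5
[0.63705448 0.06478191]
t 1.5 shift [-6.054e+02 -4.163e+02  5.000e-01] turn -0.4550045474087117 yaz 76.8 tiltz [-0.  0. -1.]
-30 tool x,y [-4.1  8.7]
-20 tool x,y [-2.5  9.3]
-10 tool x,y [-0.8  9.6]
0 tool x,y [0.8 9.6]
10 tool x,y [2.5 9.3]
20 tool x,y [4.1 8.7]
30 tool x,y [5.5 7.9]
40 tool x,y [6.8 6.8]
50 tool x,y [7.9 5.5]
60 tool x,y [8.7 4.1]
70 tool x,y [9.3 2.5]
80 tool x,y [9.6 0.8]
90 tool x,y [ 9.6 -0.8]
100 tool x,y [ 9.3 -2.5]
110 tool x,y [ 8.7 -4.1]
120 tool x,y [ 7.9 -5.5]
130 tool x,y [ 6.8 -6.8]
140 tool x,y [ 5.5 -7.9]
150 tool x,y [ 4.1 -8.7]
160 tool x,y [ 2.5 -9.3]
```

```bash
python3 -m jog '[[-30,-20,0,0],[-30,-21,0,0],[-30,-21,0,0],[-30,-21,0,0],[-30,-21,0,0],[-30,-21,0,0],[-30,-21,0,0],[-30,-21,0,0],[-30,-21,0,0],[-30,-21,0,0],[-30,-21,0,0],[-30,-21,0,0],[-30,-21,0,0],[-30,-21,0,0],[-30,-21,0,0],[-30,-21,0,0],[-30,-21,0,0],[-30,-21,0,0],[-30,-21,0,0],[-30,-20,0,0]]' -1
python3 -m jog '[[-1,0,0,-0.091],[0,0,0,-0.091],[0,0,0,-0.091],[0,0,0,-0.091],[0,0,0,-0.091],[0,0,0,0]]'
python3 - <<'E'
from h import *
st(); a=np.radians(-30); need(*S2W(55*np.cos(a),55*np.sin(a)),.158,102.85)
E
```

```text
time_s: 3.17
tool_pos: [0.6324, 0.0628, 0.2307]
eef_rot: [0.0, 0.115, 0.993, 0.0]
contact_force: [0.4, 0.8, 0.1]
opening: 0.0002
finger_force: 0.0
time_s: 3.67
tool_pos: [0.6324, 0.064, 0.2305]
eef_rot: [0.0, -0.114, 0.993, 0.0]
contact_force: [0.7, 0.6, 0.5]
opening: 0.0005
finger_force: 0.0
station xyz [ 42.9 -27.2 230.5] q [-0.45  0.36  0.37  1.45 -0.13  1.35  1.72] F [0.7 0.6 0.5] open 0.0005 t 3.6667
t 3.67 shift [-4.7 -0.3 72.5] turn 0.004181979283908762 yaz 103.1 tiltz [ 0.  0. -1.]
```

```bash
python3 -m jog '[[-2,0,20,0],[-2,0,20,0],[-1,0,20,0],[0,0,13,0],[0,0,0,0],[-1,2,0,0],[-2,4,0,0],[-2.5,6,0,0],[-2,7,0,0],[-1,7,0,0],[-0.5,7,0,0],[0,7,0,0],[0.5,7,0,0],[1.3,7,0,0],[2,7,0,0],[3,6.5,0,0],[3.5,6,0,0],[4.2,5.6,0,0]]'
python3 - <<'E'
from h import *
st(); print(branches(viewer.snapshot("top")))
E
```

```text
time_s: 5.17
tool_pos: [0.6139, 0.1418, 0.1576]
eef_rot: [0.0, -0.112, 0.994, 0.0]
contact_force: [0.9, -1.4, 0.3]
opening: 0.0004
finger_force: 0.5
station xyz [ 42.1  52.8 157.6] q [-0.55  0.4   0.33  1.56 -0.13  1.21  1.59] F [ 0.9 -1.4  0.3] open 0.0004 t 5.1667
[(np.float64(-24.4), 83), (np.float64(65.6), 0), (np.float64(155.6), 259), (np.float64(-114.4), 243)]
```

```bash
python3 -m jog '[[5.5,2,0,0],[5.5,1.3,0,0],[5.5,1,0,0],[5.5,0.8,0,0],[6.7,0,0,0],[6.7,0,0,0],[6.7,0,0,0],[6.3,-1,0,0],[6.3,-2,0,0],[6.3,-2.5,0,0],[6.1,-2.5,0,0],[5,-3.5,0,0],[5,-4,0,0],[5,-4.5,0,0],[3.5,-4.5,0,0],[2.5,-3,0,0],[1,-2,0,0],[0,0,0,0]]'
python3 - <<'E'
from h import *
st(); print(branches(viewer.snapshot("top")));print(branches(viewer.snapshot("scene")))
E
```

```text
time_s: 6.72
tool_pos: [0.5327, 0.0968, 0.1575]
eef_rot: [-0.0, -0.111, 0.994, -0.0]
contact_force: [-0.3, 0.2, -0.2]
opening: 0.0005
finger_force: 0.0
station xyz [-47.   26.9 157.5] q [-0.57  0.2   0.34  1.8  -0.07  1.16  1.59] F [-0.3  0.2 -0.2] open 0.0005 t 6.7167
[(np.float64(-12.0), 284), (np.float64(78.0), 0), (np.float64(168.0), 0), (np.float64(-102.0), 92)]
[(np.float64(-14.8), 328), (np.float64(75.2), 328), (np.float64(165.2), 0), (np.float64(-104.8), 200)]
```

```bash
python3 -m jog '[[0,-2,0,0],[0,-3,0,0],[0,-2.5,0,0],[0,-1,0,0],[0,0,0,0],[0,4,0,0],[0,4,-15,0],[0,0,-25,0],[0,0,-30,0],[0,0,0,0]]'
python3 - <<'E'
from h import *
st(); print(branches(viewer.snapshot("top")));print(branches(viewer.snapshot("scene")))
E
```

```text
time_s: 7.65
tool_pos: [0.5353, 0.0977, 0.2331]
eef_rot: [0.004, -0.112, 0.994, 0.001]
contact_force: [1.1, 0.5, -0.5]
opening: 0.0001
finger_force: 0.0
station xyz [-44.3  27.2 233.1] q [-0.58  0.14  0.35  1.7  -0.05  1.3   1.57] F [ 1.1  0.5 -0.5] open 0.0001 t 7.65
[(np.float64(-4.1), 192), (np.float64(85.9), 0), (np.float64(175.9), 0), (np.float64(-94.1), 90)]
[(np.float64(-4.1), 371), (np.float64(85.9), 387), (np.float64(175.9), 0), (np.float64(-94.1), 293)]
```

```bash
python3 -m jog '[[2,0,30,0],[0,0,30,0],[0,0,15,0],[0,-3,0,0],[0,-3,0,0],[0,-3,0,0],[0,-2,0,0],[0,-1.2,0,0],[0,0,0,0],[0,4,0,0],[0,4,-15,0],[0,0,-25,0],[0,0,-30,0],[0,0,0,0]]'
python3 - <<'E'
from h import *
st(); print(branches(viewer.snapshot("top")));print(branches(viewer.snapshot("scene")))
E
```

```text
time_s: 8.92
tool_pos: [0.5343, 0.0933, 0.2283]
eef_rot: [0.004, -0.112, 0.994, 0.001]
contact_force: [0.3, -0.1, 0.6]
opening: 0.0004
finger_force: 0.0
station xyz [-46.2  23.1 228.3] q [-0.57  0.14  0.35  1.71 -0.05  1.29  1.58] F [ 0.3 -0.1  0.6] open 0.0004 t 8.9167
[(np.float64(0.5), 102), (np.float64(90.5), 0), (np.float64(-179.5), 0), (np.float64(-89.5), 56)]
[(np.float64(0.0), 372), (np.float64(90.0), 400), (np.float64(-180.0), 0), (np.float64(-90.0), 319)]
```

```bash
python3 - <<'E'
from h import *
need(.485,-.218,.2,90)
E
```

```text
t 9.02 shift [ 115.8 -292.6   23.3] turn 0.2245775910125042 yaz 102.9 tiltz [ 0.003  0.001 -1.   ]
```

```bash
python3 -m jog '[[9.6,-24.4,0,0],[9.6,-24.4,0,0],[9.6,-24.4,0,0],[9.6,-24.4,0,0],[9.6,-24.4,0,0],[9.6,-24.4,0,0],[9.6,-24.4,0,0],[9.6,-24.4,0,0],[9.6,-24.4,0,0],[9.6,-24.4,0,0],[9.6,-24.4,0,0],[9.6,-24.4,0,0],[0,0,10,0.112],[0,0,13,0.112],[0,0,0,0]]' 0.38
python3 - <<'E'
from h import *
st(); need(.485,-.218,.051,90); p=viewer.snapshot("wrist"); save(p,"w1.png",s=1.2); print(p["mtx"])
for n in("top","scene"):
    p=viewer.snapshot(n); w=cloud(p); w=w[~np.isnan(w[...,0])]
    t=w[(abs(w[:,0]-.49)<.04)&(abs(w[:,1]+.222)<.04)&(w[:,2]>.03)&(w[:,2]<.095)].astype(np.float32)
    if len(t)>10: print(n,cv2.minAreaRect(t[:,:2]*1000),len(t))
E
```

```text
time_s: 10.27
tool_pos: [0.4832, -0.2182, 0.1965]
eef_rot: [-0.002, 0.003, 1.0, 0.0]
contact_force: [-0.2, 0.6, -0.2]
opening: 0.0598
finger_force: 0.0
station xyz [-165.3 -269.2  196.5] q [-0.23  0.16  0.63  1.78 -0.1   1.24  1.99] F [-0.2  0.6 -0.2] open 0.0598 t 10.2667
t 10.27 shift [-2.500e+00  1.000e-01  1.455e+02] turn -0.00589040567838726 yaz 89.7 tiltz [-0.004  0.001 -1.   ]
[[325.1922621    0.         275.37198866]
 [  0.         325.1922621  214.05629043]
 [  0.           0.           1.        ]]
scene ((484.76190185546875, -218.27223205566406), (40.601322174072266, 12.304356575012207), 84.5110092163086) 266
```

View pics/w1.png

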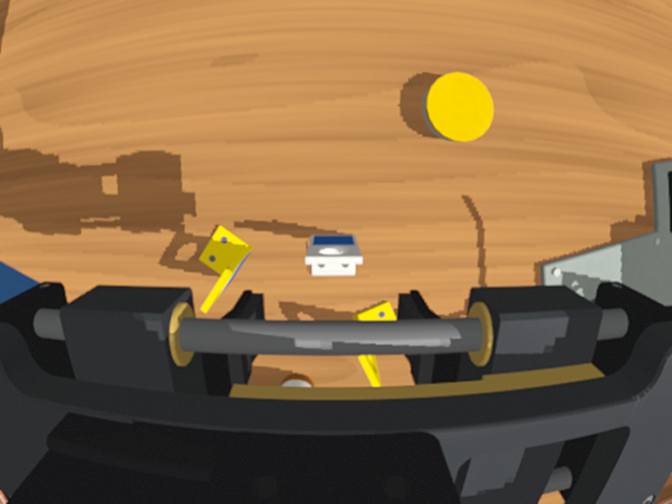

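The wrist picture shows the bracket centred between the fingers at about (278,209) native, with its blue face towards the robot and the plate parallel to the finger line. Neither finger path touches the yellow ones. I'll descend and grip.

```bash
python3 -m jog '[[-2,0,25,0],[0,0,25,0],[0,0,25,0],[0,0,25,0],[0,0,20,0],[0,0,15,0],[0,0,9,0],[0,0,0,0]]'
python3 -m jog '[[0,0,0,0],[0,0,0,0],[0,0,0,0],[0,0,0,0],[0,0,0,0],[0,0,0,0]]' -1
python3 -m jog '[[0,0,-10,0],[0,0,-20,0],[0,0,-25,0],[0,0,-30,0],[0,0,-30,0],[0,0,-25,0],[0,0,-15,0],[0,0,0,0]]'
python3 - <<'E'
from h import *
st(); tp=telemetry.get_obs()["tool_pos"]; w0=S2W(-150,0); print(tp); need(*w0,.2,102.85)
for n in("top","scene"):
    p=viewer.snapshot(n); w=cloud(p); w=w[~np.isnan(w[...,0])]-tp
    t=w[(abs(w[:,0])<.04)&(abs(w[:,1])<.018)&(w[:,2]<-.012)&(w[:,2]>-.08)]
    print(n,len(t),t[:,2].min() if len(t) else 0)
    for a,b in((-.045,-.012),(-.08,-.05)):
        q=t[(t[:,2]>a)&(t[:,2]<b)]
        if len(q): print(len(q),np.round(np.percentile(q,[5,50,95],axis=0),4).tolist())
E
```

```text
time_s: 11.08
tool_pos: [0.4862, -0.218, 0.0543]
eef_rot: [-0.001, -0.001, 1.0, 0.0]
contact_force: [1.1, -0.0, -0.1]
opening: 0.0602
finger_force: 0.0
time_s: 11.58
tool_pos: [0.4873, -0.2187, 0.0562]
eef_rot: [0.001, -0.0, 1.0, 0.0]
contact_force: [-1.3, 0.9, 6.2]
opening: 0.0396
finger_force: 30.1
time_s: 12.25
tool_pos: [0.4881, -0.2195, 0.2145]
eef_rot: [0.003, 0.0, 1.0, -0.0]
contact_force: [1.3, -0.9, -0.9]
opening: 0.0398
finger_force: 30.1
station xyz [-160.9 -271.5  214.5] q [-0.23  0.15  0.63  1.76 -0.09  1.26  1.99] F [ 1.3 -0.9 -0.9] open 0.0398 t 12.25
[ 0.48805054 -0.21950742  0.21452349]
t 12.25 shift [ 50.  267.1  14. ] turn -0.2245987937853381 yaz 90.0 tiltz [ 0.005 -0.001 -1.   ]
top 3 -0.021119013036013823
3 [[-0.0055, -0.0143, -0.021], [-0.0054, -0.0127, -0.02], [-0.0054, -0.0116, -0.0196]]
scene 478 -0.0612465681550983
196 [[-0.0048, -0.0164, -0.0429], [-0.0021, 0.0001, -0.0285], [0.0001, 0.0158, -0.0136]]
252 [[-0.0026, -0.0161, -0.0577], [0.015, 0.0003, -0.0545], [0.0308, 0.0159, -0.0516]]
```

```bash
python3 -m jog '[[0,0,0,-0.112],[0,0,0,-0.112],[-1,15,0,0],[-1,22,0,0],[-1,26,0,0],[-1,26,5,0],[-1,26,5,0],[-1,26,5,0],[-1,26,5,0],[-1,26,5,0],[-1,26,5,0],[-1,22,5,0],[-1,18,5,0],[0,12,5,0],[0,0,2,0],[0,0,0,0],[0,0,0,0]]'
cat >> h.py <<'E'
def inhand():
    tp=telemetry.get_obs()["tool_pos"]; c,s=np.cos(YAW),np.sin(YAW)
    d=(tp[:2]-HUB)*1000; T=np.array([c*d[0]+s*d[1],-s*d[0]+c*d[1],tp[2]*1000])
    for n in("top","scene"):
        p=viewer.snapshot(n); w=cloud(p); w=w[~np.isnan(w[...,0])]; d=(w[:,:2]-HUB)*1000
        q=np.c_[c*d[:,0]+s*d[:,1],-s*d[:,0]+c*d[:,1],w[:,2]*1000]-T
        t=q[(abs(q[:,0])<45)&(abs(q[:,1])<17)&(q[:,2]>-80)&(q[:,2]<-11)]
        f=t[(t[:,0]>3)&(t[:,2]<-45)]; pl=t[(t[:,0]<6)&(t[:,2]>-45)]
        print(n,len(f),len(pl))
        if len(f)>20: print(" foot z=a*x+b",np.round(np.polyfit(f[:,0],f[:,2],1),3),"y",np.percentile(f[:,1],[2,98]),"x",np.percentile(f[:,0],[2,98]))
        if len(pl)>20: print(" plate x=a*z+b",np.round(np.polyfit(pl[:,2],pl[:,0],1),3),"x=a*y+b",np.round(np.polyfit(pl[:,1],pl[:,0],1),3))
        m=abs(q[:,1]+T[1])<15
        X=q+T; b=X[(abs(X[:,1])<12)&(X[:,0]<-98)&(X[:,0]>-120)&(X[:,2]>150)&(X[:,2]<182)]
        if len(b)>3: print(" tip",b.mean(0),b.min(0),b.max(0),len(b))
E
python3 - <<'E'
from h import *
st(); need(*S2W(-150,0),.168,102.85); inhand(); save(viewer.snapshot("scene"),"s1.png",(230,120,410,260),4)
E
```

```text
time_s: 13.77
tool_pos: [0.437, 0.047, 0.163]
eef_rot: [-0.001, -0.111, 0.994, -0.0]
contact_force: [0.4, 0.2, -0.2]
opening: 0.0391
finger_force: 30.1
station xyz [-151.4   -0.4  163. ] q [-0.53 -0.04  0.32  2.03  0.01  1.15  1.57] F [ 0.4  0.2 -0.2] open 0.0391 t 13.7667
t 13.77 shift [-1.4  0.4 -5. ] turn -0.000940269716653686 yaz 102.8 tiltz [-0.001 -0.001 -1.   ]
top 0 0
scene 146 152
 foot z=a*x+b [-1.4000e-02 -5.2381e+01] y [-15.98928945  13.15212916] x [ 3.43502789 32.85576566]
 plate x=a*z+b [-0.003 -1.973] x=a*y+b [ 1.000e-03 -1.888e+00]
 tip [-106.09801016   -0.477679    169.50145486] [-113.75899643   -3.54260407  164.22257288] [-98.90261496   3.27051327 173.69179133] 22
```

View pics/s1.png

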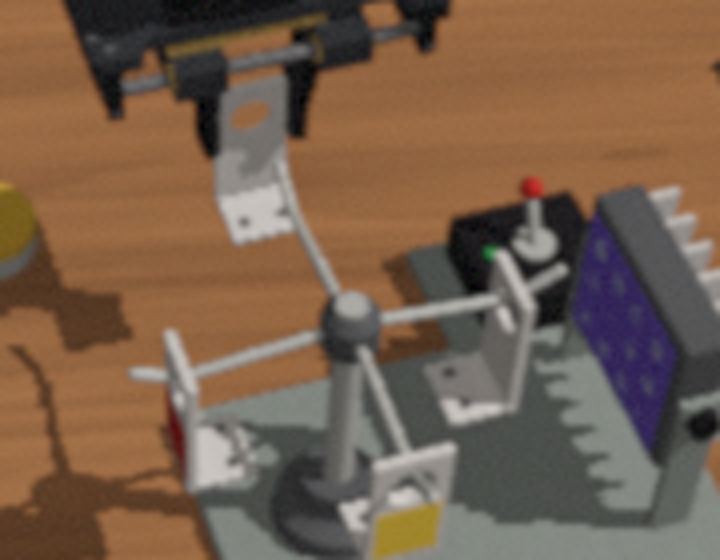

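The crop shows the bracket held upright at (250,160), in line with the empty branch tip just below its hole, blue face outwards. I'll raise it 4 mm and go in.

```bash
python3 -m jog '[[0,1,-4,0],[0,0,0,0],[-6,0,0,0],[-8,0,0,0],[-8,0,0,0],[-8,0,0,0],[-8,0,0,0],[-5,0,0,0],[-3,0,1,0],[-4,0,2,0],[-4,0,2,0],[-4,0,2,0],[-4,0,2,0],[-4,0,2,0],[0,0,0,0],[0,0,0,0]]'
python3 - <<'E'
from h import *
st(); save(viewer.snapshot("scene"),"s2.png",(250,140,390,245),5)
E
```

```text
time_s: 15.25
tool_pos: [0.5014, 0.0637, 0.1564]
eef_rot: [-0.0, -0.112, 0.994, -0.0]
contact_force: [-0.5, -0.4, -0.5]
opening: 0.0394
finger_force: 30.1
station xyz [-84.9   1.6 156.4] q [-0.53  0.12  0.33  1.89 -0.04  1.14  1.62] F [-0.5 -0.4 -0.5] open 0.0394 t 15.25
```

View pics/s2.png

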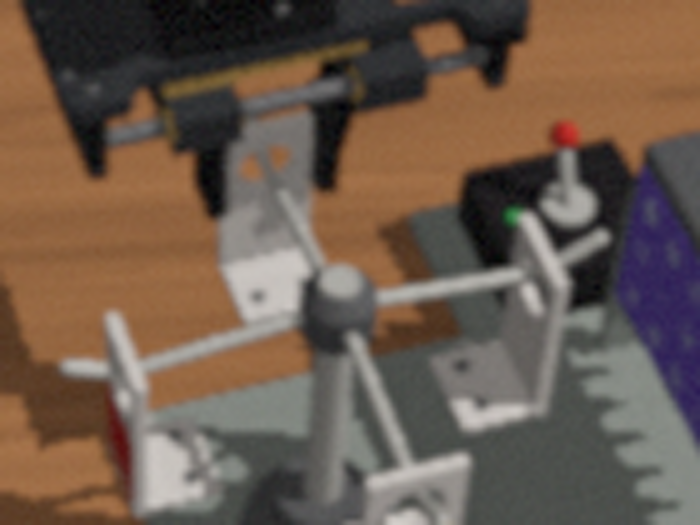

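The wire passes through the hole, with background visible on both sides of it at (265,160), and there is no contact force. I'll lower onto the seat.

```bash
python3 -m jog '[[0,-1,2,0],[0,0,2,0],[0,0,2,0],[0,0,1.5,0],[0,0,0,0]]'
python3 - <<'E'
from h import *
st()
E
```

```text
time_s: 15.72
tool_pos: [0.5013, 0.0627, 0.1486]
eef_rot: [-0.0, -0.112, 0.994, 0.0]
contact_force: [0.2, -0.5, -1.0]
opening: 0.0396
finger_force: 30.1
station xyz [-85.2   0.6 148.6] q [-0.52  0.13  0.33  1.89 -0.05  1.13  1.62] F [ 0.2 -0.5 -1. ] open 0.0396 t 15.7167
```

```bash
python3 -m jog '[[0,0,1,0],[0,0,1,0],[0,0,0,0]]'
python3 -m jog '[[0,0,0,0],[0,0,0,0],[0,0,0,0],[0,0,0,0]]' 0.3
python3 -m jog '[[0,0,-4,0],[0,0,-8,0],[0,0,-14,0],[0,0,-20,0],[0,0,-25,0],[0,0,-20,0],[0,0,0,0]]'
python3 - <<'E'
from h import *
st(); print(branches(viewer.snapshot("top")));print(branches(viewer.snapshot("scene")));save(viewer.snapshot("scene"),"s3.png",(250,140,390,245),5)
E
```

```text
time_s: 15.97
tool_pos: [0.5015, 0.0627, 0.1469]
eef_rot: [-0.0, -0.112, 0.994, 0.0]
contact_force: [1.0, -0.3, -0.9]
opening: 0.0396
finger_force: 30.1
time_s: 16.3
tool_pos: [0.5017, 0.0627, 0.1472]
eef_rot: [0.0, -0.112, 0.994, 0.0]
contact_force: [0.4, 0.4, -0.6]
opening: 0.0548
finger_force: 0.0
time_s: 16.88
tool_pos: [0.5035, 0.063, 0.243]
eef_rot: [0.003, -0.112, 0.994, 0.001]
contact_force: [-0.2, 0.7, 0.3]
opening: 0.0563
finger_force: 0.0
station xyz [-83.    0.4 243. ] q [-0.54  0.05  0.34  1.77 -0.02  1.32  1.6 ] F [-0.2  0.7  0.3] open 0.0563 t 16.8833
[(np.float64(-0.3), 0), (np.float64(89.7), 0), (np.float64(179.7), 0), (np.float64(-90.3), 67)]
[(np.float64(0.2), 373), (np.float64(90.2), 406), (np.float64(-179.8), 439), (np.float64(-89.8), 315)]
```

View pics/s3.png

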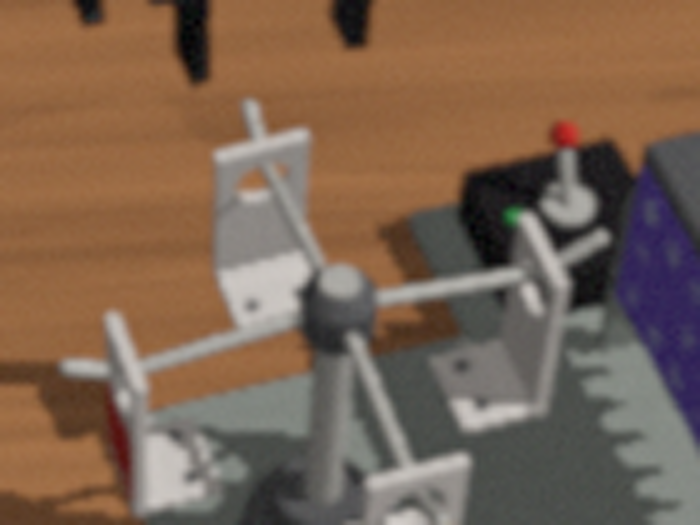

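The bracket hangs on the front branch, foot towards the post, with the hands clear. Next I'll push the tree clockwise to the lamp.

```bash
python3 -m jog '[[-15,-13,0,0],[-15,-13,0,0],[-14,-13,0,0],[0,0,15,0],[0,0,25,0],[0,0,25,0],[0,0,20,0],[0,0,0,0]]' -1
python3 -m jog '[[1.5,2,0,0],[2.5,4,0,0],[2.5,4,0,0],[2.5,4,0,0],[2.5,4.5,0,0],[2,4.5,0,0],[0.8,5,0,0],[0.7,5,0,0],[0.5,5.3,0,0],[-0.5,5.5,0,0],[-1.4,5.4,0,0],[-1.8,5.4,0,0],[-2,5.4,0,0],[-2,5,0,0],[-3,4.5,0,0],[-3.3,4,0,0],[-3.3,4,0,0],[-3.3,3,0,0],[-3.3,2.5,0,0]]'
python3 -m jog '[[-3,2,0,0],[-2.5,1.5,0,0],[-1.5,1,0,0],[0,0,0,0],[0,0,0,0],[3,-2,0,0],[4,-3,-10,0],[0,0,-25,0],[0,0,-30,0],[0,0,-10,0],[0,0,0,0]]'
python3 - <<'E'
from h import *
st(); print(branches(viewer.snapshot("top")));print(branches(viewer.snapshot("scene")))
E
```

```text
time_s: 17.7
tool_pos: [0.5501, 0.0341, 0.1481]
eef_rot: [-0.004, -0.112, 0.994, -0.0]
contact_force: [-0.2, -0.6, -0.6]
opening: 0.011
finger_force: 0.0
time_s: 19.28
tool_pos: [0.5431, 0.1178, 0.1529]
eef_rot: [-0.0, -0.112, 0.994, 0.0]
contact_force: [-0.9, -1.3, -0.4]
opening: 0.0006
finger_force: 0.6
time_s: 20.2
tool_pos: [0.5443, 0.1166, 0.2319]
eef_rot: [0.003, -0.112, 0.994, 0.001]
contact_force: [0.0, 0.0, -0.3]
opening: 0.0005
finger_force: 0.0
station xyz [-31.3  43.6 231.9] q [-0.58  0.17  0.33  1.67 -0.06  1.31  1.55] F [ 0.   0.  -0.3] open 0.0005 t 20.2
[(np.float64(12.2), 159), (np.float64(102.2), 0), (np.float64(-167.8), 229), (np.float64(-77.8), 310)]
[(np.float64(12.6), 361), (np.float64(102.6), 432), (np.float64(-167.4), 447), (np.float64(-77.4), 335)]
```

```bash
python3 -m jog '[[0,0,30,0],[0,0,30,0],[0,0,15,0],[-2,2,0,0],[-3,2,0,0],[-3,2,0,0],[-3,1,0,0],[-3,1,0,0],[-2.5,0.5,0,0],[-1.5,0,0,0],[-0.5,0,0,0],[0,0,0,0],[3,0,0,0],[5,0,0,0],[0,0,-15,0],[0,0,-30,0],[0,0,-30,0],[0,0,0,0]]'
python3 - <<'E'
from h import *
st(); print(branches(viewer.snapshot("top")));print(branches(viewer.snapshot("scene")))
E
```

```text
time_s: 21.8
tool_pos: [0.5533, 0.1277, 0.234]
eef_rot: [0.004, -0.112, 0.994, 0.001]
contact_force: [0.7, 0.9, 0.7]
opening: 0.0005
finger_force: 0.0
station xyz [-20.1  52.4 234. ] q [-0.59  0.2   0.32  1.64 -0.07  1.31  1.54] F [0.7 0.9 0.7] open 0.0005 t 21.8
[(np.float64(0.8), 150), (np.float64(90.8), 10), (np.float64(-179.2), 230), (np.float64(-89.2), 278)]
[(np.float64(0.9), 373), (np.float64(90.9), 366), (np.float64(-179.1), 422), (np.float64(-89.1), 310)]
```

```bash
python3 -m jog '[[0,0,30,0],[0,0,30,0],[0,0,15,0],[-3,0,0,0],[-3,0,0,0],[-2,0,0,0],[-0.9,0,0,0],[0,0,0,0],[3,0,0,0],[5,0,0,0],[0,0,-15,0],[0,0,-30,0],[0,0,-30,0],[0,0,0,0]]'
python3 - <<'E'
from h import *
st(); print(branches(viewer.snapshot("top")));print(branches(viewer.snapshot("scene")))
for n in("top","scene"):
    p=viewer.snapshot(n); w=cloud(p)
    im=cv2.cvtColor(p["img"],cv2.COLOR_RGB2HSV); m=((im[...,0]<8)|(im[...,0]>172))&(im[...,1]>150)&(im[...,2]>90)&(w[...,2]>.06)&(w[...,2]<.095)&(np.hypot(w[...,0]-.43,w[...,1]-.215)<.06)
    q=w[m]; d=(np.median(q,0)[:2]-HUB)*1000; c,s=np.cos(YAW),np.sin(YAW)
    print(n,m.sum(),"ball",[c*d[0]+s*d[1],-s*d[0]+c*d[1]],np.median(q,0),q[:,2].max())
need(*S2W(-175,165),.236,102.85)
E
```

```text
time_s: 23.07
tool_pos: [0.5543, 0.1279, 0.2343]
eef_rot: [0.004, -0.112, 0.994, 0.001]
contact_force: [0.8, 0.2, -0.0]
opening: 0.0005
finger_force: 0.0
station xyz [-19.   52.4 234.3] q [-0.59  0.2   0.32  1.63 -0.07  1.31  1.54] F [ 0.8  0.2 -0. ] open 0.0005 t 23.0667
[(np.float64(-0.7), 137), (np.float64(89.3), 14), (np.float64(179.3), 237), (np.float64(-90.7), 267)]
[(np.float64(-0.4), 371), (np.float64(89.6), 393), (np.float64(179.6), 419), (np.float64(-90.4), 308)]
  return _methods._mean(a, axis=axis, dtype=dtype,
  ret = um.true_divide(
Traceback (most recent call last):
ValueError: zero-size array to reduction operation maximum which has no identity
```

```bash
python3 -m jog '[[10,7,0,0],[16,12,0,0],[20,14,0,0],[20,15,0,0],[20,15,0,0],[20,15,0,0],[20,15,0,0],[15,10,0,0],[10,6,0,0],[5,4,0,0],[0,0,0,0]]'
python3 - <<'E'
from h import *
st()
c,s=np.cos(YAW),np.sin(YAW)
for n in("top","scene"):
    p=viewer.snapshot(n); w=cloud(p); im=p["img"].astype(int)
    m=(im[...,0]>1.8*im[...,1])&(im[...,0]>1.8*im[...,2])&(im[...,0]>80)&(w[...,2]>.055)&(w[...,2]<.1)&(np.hypot(w[...,0]-.43,w[...,1]-.215)<.06)
    q=w[m]; print(n,m.sum())
    if len(q): d=(np.median(q,0)[:2]-HUB)*1000; print("ball",[c*d[0]+s*d[1],-s*d[0]+c*d[1]],np.median(q,0),q[:,2].max())
E
```

```text
time_s: 24.13
tool_pos: [0.3742, 0.2033, 0.2276]
eef_rot: [-0.0, -0.112, 0.994, -0.0]
contact_force: [-0.6, -0.7, 0.2]
opening: 0.0003
finger_force: 0.0
station xyz [-177.8  166.   227.6] q [-0.77 -0.12  0.15  1.96  0.02  1.3   1.17] F [-0.6 -0.7  0.2] open 0.0003 t 24.1333
top 8
ball [np.float64(-132.6208223585989), np.float64(165.07099512684098)] [0.41848889 0.21244211 0.08116178] 0.0832930522436985
scene 25
ball [np.float64(-133.914787395788), np.float64(164.23299417961482)] [0.4174137  0.21133732 0.07999827] 0.08403116327775965
```

```bash
python3 -m jog '[[0,0,15,0],[0,0,25,0],[0,0,25,0],[0,0,25,0],[0,0,25,0],[0,0,20,0],[0,0,15,0],[0,0,4,0],[0,0,0,0],[-6,0,0,0],[-8,0,0,0],[-8,0,0,0],[-6,0,0,0],[-5,0,0,0],[-5,0,0,0],[-4,0,0,0],[-3,0,0,0],[-3,0,0,0],[0,0,0,0]]'
python3 - <<'E'
from h import *
st()
E
```

```text
time_s: 25.82
tool_pos: [0.4223, 0.2138, 0.0741]
eef_rot: [0.0, -0.112, 0.994, 0.0]
contact_force: [-0.3, 0.3, 0.2]
opening: 0.001
finger_force: 0.3
station xyz [-128.5  165.6   74.1] q [-0.74  0.16  0.18  2.04 -0.03  0.95  1.26] F [-0.3  0.3  0.2] open 0.001 t 25.8167
```

```bash
python3 -m jog '[[-2,0,0,0],[-2,0,0,0],[-1,0,0,0],[0,0,0,0]]'; python3 -m jog '[[-1,0,0,0],[-1,0,0,0],[0,0,0,0]]'
```

```text
time_s: 26.15
tool_pos: [0.4266, 0.2146, 0.0739]
eef_rot: [-0.0, -0.112, 0.994, -0.0]
contact_force: [-1.0, -0.1, 0.8]
opening: 0.0004
finger_force: 0.6
time_s: 26.4
tool_pos: [0.428, 0.215, 0.0737]
eef_rot: [-0.001, -0.112, 0.994, -0.0]
contact_force: [-4.6, -2.0, -0.7]
opening: 0.0003
finger_force: 2.0
```

```bash
python3 -m jog '[[-1,0,0,0],[-0.5,0,0,0],[0,0,0,0]]'; python3 -m jog '[[6,0,0,0],[12,0,0,0],[16,0,0,0],[16,0,0,0],[0,0,-25,0],[0,0,-30,0],[0,0,-35,0],[0,0,-35,0],[0,0,-30,0],[0,0,0,0]]'
python3 - <<'E'
from h import *
st(); p=viewer.snapshot("scene"); save(p,"s4.png",(250,140,390,245),5)
t=viewer.snapshot("top"); print(branches(t),branches(p))
c,s=np.cos(YAW),np.sin(YAW)
for n,p in(("top",t),("scene",p)):
    w=cloud(p); im=p["img"].astype(int)
    m=(im[...,0]>1.8*im[...,1])&(im[...,0]>1.8*im[...,2])&(im[...,0]>80)&(w[...,2]>.055)&(w[...,2]<.1)&(np.hypot(w[...,0]-.43,w[...,1]-.215)<.06)
    q=w[m]; print(n,m.sum())
    if len(q): d=(np.median(q,0)[:2]-HUB)*1000; print("ball",[c*d[0]+s*d[1],-s*d[0]+c*d[1]],np.median(q,0))
    for k in("bottle","tin","forceps"):
        for d in viewer.masks_of(p,k)[:1]: print(k,np.round(np.nanmedian(w[d["mask"]],0),3))
E
```

```text
time_s: 26.65
tool_pos: [0.4285, 0.2151, 0.0734]
eef_rot: [-0.002, -0.112, 0.994, -0.001]
contact_force: [-9.3, -1.9, 1.9]
opening: 0.0007
finger_force: 4.6
time_s: 27.48
tool_pos: [0.3841, 0.2061, 0.2355]
eef_rot: [0.005, -0.112, 0.994, 0.003]
contact_force: [-0.0, 0.9, 0.1]
opening: 0.0002
finger_force: 0.0
station xyz [-167.6  166.5  235.5] q [-0.77 -0.11  0.16  1.94  0.02  1.3   1.18] F [-0.   0.9  0.1] open 0.0002 t 27.4833
[(np.float64(-0.3), 401), (np.float64(89.7), 318), (np.float64(179.7), 240), (np.float64(-90.3), 268)] [(np.float64(-0.5), 369), (np.float64(89.5), 382), (np.float64(179.5), 412), (np.float64(-90.5), 313)]
top 33
ball [np.float64(-105.75237759660423), np.float64(165.2726291938991)] [0.44463959 0.21861422 0.08144948]
bottle [ 0.638 -0.249  0.057]
tin [ 0.366 -0.108  0.023]
forceps [ 0.743 -0.175  0.004]
scene 24
ball [np.float64(-103.46493608247903), np.float64(164.4224496190127)] [0.44705882 0.21829406 0.07899862]
bottle [ 0.654 -0.254  0.052]
tin [ 0.373 -0.107  0.022]
forceps [ 0.769 -0.18   0.003]
```

View pics/s4.png

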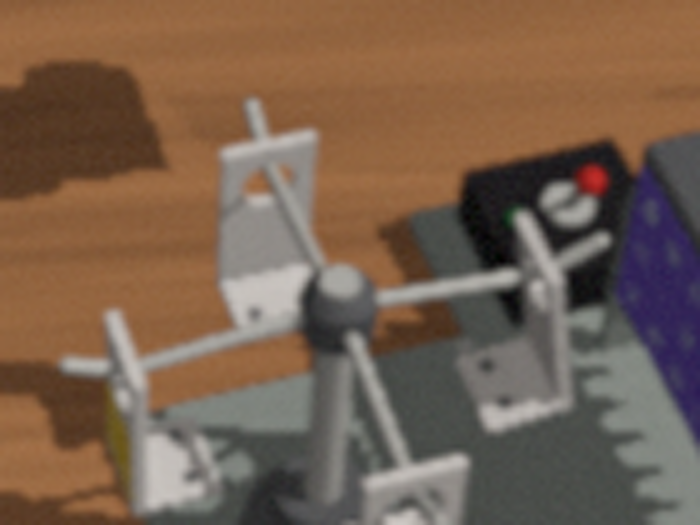

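The lever is over to the back, ball at about (593,180), and the bystanders are unmoved. The bracket at the lamp, around (520,330), looks slightly different from its predecessor there, so I'll check how it hangs.

```bash
python3 - <<'E'
from h import *
c,s=np.cos(YAW),np.sin(YAW)
for rep in range(2):
  p=viewer.snapshot("scene"); w=cloud(p); w=w[~np.isnan(w[...,0])]; d=(w[:,:2]-HUB)*1000
  X=np.c_[c*d[:,0]+s*d[:,1],-s*d[:,0]+c*d[:,1],w[:,2]*1000]
  for k,az in (("lamp",90),("front",180),("right",-90),("back",0)):
    a=np.radians(az); u=X[:,0]*np.cos(a)+X[:,1]*np.sin(a); v=-X[:,0]*np.sin(a)+X[:,1]*np.cos(a); z=X[:,2]
    f=(u>45)&(u<83)&(abs(v)<32)&(z>78)&(z<102); pl=(u>70)&(u<100)&(abs(v)<30)&(z>95)&(z<150)
    print(k,f.sum(),pl.sum(),end=" ")
    if f.sum()>15: print("foot v mean %.1f [%.1f %.1f] u[%.1f %.1f]"%(v[f].mean(),*np.percentile(v[f],[3,97]),*np.percentile(u[f],[3,97])),end=" ")
    if pl.sum()>15: A=np.c_[v[pl],z[pl]-130,np.ones(pl.sum())]; print("plate u=av+bz+c",np.round(np.linalg.lstsq(A,u[pl],rcond=None)[0],3),"v at z: hi %.1f lo %.1f"%(v[pl&(z>125)].mean(),v[pl&(z<115)].mean()),end="")
    print()
E
```

```text
lamp 145 131 foot v mean -2.3 [-20.3 18.7] u[64.9 82.6] plate u=av+bz+c [-1.0000e-02 -1.2500e-01  9.1665e+01] v at z: hi -5.0 lo -6.0
front 124 257 foot v mean 3.3 [-15.5 19.1] u[54.8 81.4] plate u=av+bz+c [3.2000e-02 1.6000e-02 8.6782e+01] v at z: hi 1.7 lo 2.0
right 207 137 foot v mean 1.9 [-18.6 18.6] u[53.8 80.1] plate u=av+bz+c [-5.0000e-02 -1.3000e-02  8.9404e+01] v at z: hi 4.8 lo 7.7
back 60 289 foot v mean -12.3 [-20.1 14.5] u[52.5 79.4] plate u=av+bz+c [ 3.300e-02 -9.000e-03  8.946e+01] v at z: hi -2.3 lo -1.9
lamp 144 135 foot v mean -1.4 [-20.3 18.5] u[65.3 82.5] plate u=av+bz+c [-7.0000e-03 -1.0900e-01  9.1713e+01] v at z: hi -5.6 lo -7.3
front 126 255 foot v mean 3.7 [-14.8 18.9] u[53.9 82.4] plate u=av+bz+c [2.8000e-02 1.3000e-02 8.6848e+01] v at z: hi 1.1 lo 1.9
right 207 135 foot v mean 2.0 [-19.6 19.2] u[53.5 80.3] plate u=av+bz+c [-5.5000e-02 -2.0000e-03  8.9448e+01] v at z: hi 5.1 lo 7.0
back 60 290 foot v mean -12.1 [-19.8 15.8] u[52.1 79.3] plate u=av+bz+c [ 2.1000e-02 -2.1000e-02  8.9301e+01] v at z: hi -1.8 lo -2.1
```

The new bracket sits on its seat and is square to the lamp: yaw under 1°, hole centre line at 88 mm. Its lower edge leans out about 6°, which its off-centre foot explains. It is at rest and nothing touches it, so I'll hand in.

```bash
python3 -c "
from rig import job; print(job.sign_off())"
```

```text
the job is handed in; nothing more can be done
None
```

I handed in the job at about 28 s: the blue-faced bracket hangs on the tree squarely in front of the lamp (tree within about 0.5°), the lever is pushed back to its stop, and the other hanging brackets, bottle, tin and forceps look undisturbed; no verdict came back.

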